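# Fit a filter tube into the push-fit port

### The job

Fit the fresh filter tube to the blue filter port: first pull the red dust plug out of the port and leave it in the steel dish, then take the blue-capped tube from the rack and push its steel end straight down into the port, past the stiff seal, until it is fully home on the bottom, and let go. Push gently, feeling for the bottom: pushing with more than about 25 N breaks the tube. Leave the two grey-capped tubes in the rack and the other things on the bench as they are.

Things in the scene. Friction and masses are not known exactly. Their poses are not given: they have to be found in the camera images.
- port: Blue metal block, 60 x 60 mm, on a 100 x 90 mm aluminium base plate fixed to the bench, 80 mm high in all, with a short brass hose barb on its +x side. Origin at the centre of the underside, z up. A round vertical bore, 18.5 mm wide, opens in the middle of its top with a 4 mm lead-in chamfer; in it are a rubber seal and, at the bottom, an orange seat disc.
- port_mouth (a point): Centre of the bore's mouth, level with the block's top, 80 mm above the bench. The sprung seal sits in the bore about 14 to 24 mm below: the tube's end meets it there and needs a push of roughly 8 to 15 N to get past; once past, the seal drags on the tube with a few N, and holds it when released. A steady push of about 17 N passes the seal and seats the tube.
- seat_disc (a joint): How far the tube has pressed down the sprung seat disc, m: 0 untouched, 0.004 the hard bottom. It yields to about 1.2 N and rises again if nothing holds it down. Untouched, its top lies 30 to 48 mm below the mouth; the hard bottom is 4 mm deeper. This depth differs from start to start and cannot be seen: the bottom has to be felt.
- plug: Red plastic dust plug, standing loosely in the port's bore at the start. A round grip knob 18 mm wide and 26 mm high on a flange 34 mm wide and 4 mm thick, which rests on the port's top; below it a 16 mm spigot, 12 mm long. Origin at the centre of the spigot's lower end; z up along the plug, flange underside at 12 mm, knob from 16 to 42 mm. 30 g.
- dish: Round shallow steel dish fixed to the bench, 120 mm over the rim, 20 mm high, inner floor 4 mm above the bench and about 85 mm wide. Origin at the centre of its underside.
- rack: White rack fixed to the bench, 210 x 52 mm, 60 mm high, with three holes in a row along its x axis, 62 mm apart, the middle one at its centre. A tube hangs in each, its shoulder on the rack's top. Origin at the centre of the underside.
- blue_tube: The fresh filter tube, rigid, 120 mm long, standing in one of the rack's holes: a white body 26 mm wide with a blue cap and blue band, on a steel spigot 16 mm wide and 55 mm long with a tapered nose. Origin at the centre of the spigot's lower end, z up along the tube: spigot 0 to 55 mm, body 55 to 104 mm, cap 104 to 120 mm. About 70 g.
- tube_grip (a point): A point on the blue tube's axis, 90 mm above its lower end, a good place to grip the 26 mm body.
- grey_tube_1: A used filter tube of the same shape as the blue one, with a grey cap and a brown body, standing in the rack. To be left there.
- grey_tube_2: The other used filter tube, grey cap, brown body, standing in the rack. To be left there.
- stopwatch: Round white stopwatch, 65 x 58 x 14 mm, lying on the bench: leave it alone.
- refacing_stone: Grey stone with a red face, 32 x 72 x 22 mm, lying on the bench: leave it alone.
- loupe: Small black loupe, 37 mm wide, 42 mm high, standing on the bench: leave it alone.

How it is judged (in metres and radians):
On the way, in this order (a step that is already met when the one before it is completed fails the run):
1. the red plug lies in the dish, let go (horizontal distance between plug and dish below 0.055 m and height (world z) of plug below 0.035 m and contact force between the fingers and plug below 0.1 N), for 0.2 s.
2. the blue tube's end is in the port's bore (horizontal distance between blue_tube and port_mouth below 0.004 m and z of blue_tube in the frame of port_mouth below -0.008 m), for 0.1 s.
At the end, for the whole second after the job is handed in: The blue tube stands upright (within 0.1 rad) in the port, its end within 4 mm of the bore's axis and at least 30 mm below the mouth, with the seat disc held down more than 3.4 of its 4 mm; the red plug lies at rest in the dish (within 55 mm of its centre, below the rim); nothing is held (value of joint seat_disc above 0.0034 m and horizontal distance between blue_tube and port_mouth below 0.004 m and z of blue_tube in the frame of port_mouth below -0.03 m and angle between the z axis of blue_tube and the z axis of port, either way round below 0.1 rad and linear speed of blue_tube below 0.02 m/s and horizontal distance between plug and dish below 0.055 m and height (world z) of plug below 0.035 m and linear speed of plug below 0.03 m/s); the robot touches nothing.
It fails at once if the tube is forced: pushed with over 25 N (contact forces between tube and port, with the seal's squeeze, add up to more than 40 N) (contact force between blue_tube and port above 40 N).
It fails at once if a grey-capped tube is moved more than 25 mm (distance of any of grey_tube_1, grey_tube_2 from where it was at the start of the episode above 0.025 m).
It fails at once if a bystander on the bench is moved more than 25 mm (distance of any of stopwatch, refacing_stone, loupe from where it was at the start of the episode above 0.025 m).
It also fails if it takes over 64 s, if anything falls off the work surface, if the arm or the gripper's body presses on something with over 40 N, if the wrist force passes 120 N, or if a joint passes its speed limit or range.

### The arm

A 6-joint arm with a two-finger parallel gripper is mounted at the origin on a cart in front of the work surface, level with it; the furniture and walls round the work are solid. World frame = base frame: x ahead of the robot, y to its left, z up, the work surface at z = 0. Lengths are in m, angles in degrees, forces in N, time in s.
With the tool pointing down it reaches from about 0.3 to 0.85 m from the base axis. Payload 5.4 kg.
Tool frame: the origin (TCP) lies midway between the tips of the shut fingers; the grasp point (between the pads) lies 19 mm behind it; z points along the fingers, y is the line along which they close (so a half turn about z gives the same grasp; the last joint's range is limited). The gripper opens to 85 mm and grips with 20 to 120 N. Pads are 22 mm wide; open, the fingers measure 114 mm over their backs; the gripper's body (76 mm by 85 mm) begins 54 mm behind the grasp point. The pads swing forward as they close: fully open they stand 13 mm farther back than shut.
Start: joints at [64.395, 9.076, 91.501, -0, 79.423, -12.038], TCP at [0.135, 0.559, 0.231] pointing down, gripper open.
Joint ranges: [-166.64, 166.64], [-54.1, 131.32], [10.49, 154.53], [-73.88, 253.88], [9.74, 151.15], [-171.62, 171.62]. Speed limits (degrees/s): [147.25, 147.25, 180, 180, 180, 180].

### API

Orientations are given as [roll, pitch, yaw] about the fixed x, y, z axes, in that order (R = Rz(yaw) Ry(pitch) Rx(roll)).
In Python, from plant import manip gives the robot as it stands.
- The arm moves only by the shell command python3 -m pendant 'ROWS' [OPENING]. ROWS is a JSON list of rows, 1 to 12 of them, each an object with the fields dx, dy, dz (the shift in m), twist (a turn about the tool's z in degrees); a field left out counts as zero; each row is the pose to reach, as a shift and turn from the pose commanded when the command began, along the tool's axes at that moment; what a row does not reach only later rows make up. A row lasts 1/8 s, in which the tool goes at most 0.0625 m and 10.7 degrees, less where a joint would pass 70% of its speed; a pose out of reach is approached as far as the arm can. OPENING is the opening from 0.0 (shut) to 1.0 (fully open), set as the command begins (- or left out keeps the last). The fingers move at their own pace and stop on an object; the grip force is fixed at half the most. Time passes only in rows, so rows that do not move let the fingers close. It prints the time, the measured TCP pose, the force, the opening and the grip force at its end. Input that does not fit is refused with a message, and nothing moves.
- manip.sense(): the state, without advancing time (a new reading comes with each control period).
- manip.camera(name): name is "side" or "top"; returns (picture, depth): 384x512x3 uint8, red, green, blue; 384x512 float32, m along the optical axis (not along the pixel's ray), 0 where there is no reading.
- manip.camera_params(name): a dict with "K" (3x3 intrinsics, pixels), "dist_coeffs" ([k1, k2, p1, p2, k3] as OpenCV has them; the pictures are not rectified), "world_from_camera" (4x4, takes a point from camera to world coordinates). Camera axes: x right, y down, z forward; pixel columns grow to the right and rows downward; lengths in m; the calibration is good to about 2 mm. A picture is of the moment at which its call begins. camera_params takes no time and is no camera call.
- manip.sign_off(): hands the job in; it is judged then, once.
Trained networks look in the newest picture that a camera, given by its name, has taken for a name from the list of things; names that differ only in an ending like _2 or _b are one class to them, and where a whole thing is asked for, a point or a joint stands for the part that bears it (a point fixed in the world has none). Each returns a list of dicts, best first, with "conf" (0 to 1); they miss things now and then, are a little off and sometimes report something else, mostly with a low value. They report only what shows in the picture. A call takes as long as a camera call.
- manip.cut_out(camera, label): "mask" (384x512 bool, what is visible of it).
- manip.tip_of(camera, label): "position" ([x, y, z] in m, in the coordinates of the camera as it stood for that picture, good to about 4 mm: a listed point, or the origin of a listed thing).
The state is a dict: "time_s": time; "q": joint angles; "dq": joint speeds; "effort": joint torques, N m; "position": TCP position; "tool_rot": TCP orientation; "force": force on the tool from outside, world axes, zero at the start; "torque": the same for the moment, N m; "gripper_width": opening from 0.0 (shut) to 1.0 (fully open); "gripper_force": force on a finger pad.
Only numpy, scipy, OpenCV 4.12 (cv2) and the standard library are available. Lean on these libraries where they do the work, as an engineer would, in place of code of your own. Each camera call takes 0.05 s, during which the arm holds its last target. There are 200 camera calls.

## Working session

There is one attempt and no reset: what is moved stays moved. The work goes in short steps, Python scripts to look and compute and a shell command to move; the robot and the scene stay as the last step left them, time stands still between calls to the robot, and variables do not carry over. Pictures are saved under pics/ and viewed, at most 10 in all, crops included, and the job is handed in when it is done.

```bash
mkdir -p pics
cat > h.py <<'E'
import numpy as np, cv2
from plant import manip
def w(cam,p):
    T=np.array(manip.camera_params(cam)["world_from_camera"]); return T[:3,:3]@np.array(p)+T[:3,3]
def cloud(cam,depth,mask):
    P=manip.camera_params(cam); v,u=np.nonzero(mask&(depth>0))
    n=cv2.undistortPoints(np.stack([u,v],1).astype(np.float64)[:,None],np.array(P["K"]),np.array(P["dist_coeffs"]))[:,0]
    d=depth[v,u]; X=np.c_[n*d[:,None],d]; T=np.array(P["world_from_camera"]); return X@T[:3,:3].T+T[:3,3]
def snap(cam,name=None):
    im,d=manip.camera(cam)
    if name: cv2.imwrite(f"pics/{name}.png",im[:,:,::-1])
    return im,d
E
python3 - <<'E'
from h import *
np.set_printoptions(precision=4,suppress=True)
s=manip.sense(); print(s["time_s"],s["position"],s["tool_rot"],s["force"],s["gripper_width"])
for c in ("top","side"):
    im,d=snap(c,c+"0")
    print(c,np.array(manip.camera_params(c)["world_from_camera"])[:3,3])
    for l in ("port_mouth","plug","dish","rack","blue_tube","tube_grip","grey_tube_1"):
        print(l,[(round(r["conf"],2),w(c,r["position"])) for r in manip.tip_of(c,l)[:2]])
    for l in ("plug","port","dish","blue_tube"):
        m=manip.cut_out(c,l)
        if m:
            X=cloud(c,d,m[0]["mask"]); hi=np.percentile(X[:,2],98); t=X[X[:,2]>hi-.006]
            print(" mask",l,m[0]["conf"],len(X),"top",hi,"mid of top",(t.min(0)+t.max(0))/2,t.mean(0),"ext",np.ptp(t,axis=0))
print(manip.sense()["time_s"])
a=np.hstack([cv2.imread("pics/top0.png"),cv2.imread("pics/side0.png")]);cv2.imwrite("pics/both0.png",cv2.resize(a,(800,300)))
E
```

```text
0.0 [0.1346 0.5584 0.2303] [-179.8932   -0.0241  166.4311] [-0.5624  0.9464  0.2111] 0.9994015359519438
top [ 0.4185 -0.0475  1.2413]
port_mouth [(0.58, array([ 0.5946, -0.0909,  0.079 ]))]
plug [(0.57, array([ 0.5934, -0.0924,  0.0687]))]
dish [(0.65, array([0.4778, 0.3095, 0.0004]))]
rack [(0.71, array([0.5727, 0.0896, 0.0043]))]
blue_tube [(0.43, array([0.5755, 0.0907, 0.0079]))]
tube_grip [(0.48, array([0.5761, 0.0899, 0.0978]))]
grey_tube_1 [(0.62, array([0.6375, 0.0842, 0.0086])), (0.57, array([0.516 , 0.0923, 0.0087]))]
 mask plug 0.53 120 top 0.11369101757419055 mid of top [ 0.5954 -0.0914  0.111 ] [ 0.5951 -0.0918  0.1108] ext [0.0168 0.0161 0.0063]
 mask port 0.98 1011 top 0.08441787631910742 mid of top [ 0.5944 -0.0912  0.0833] [ 0.5947 -0.0921  0.0815] ext [0.0817 0.0789 0.0098]
 mask dish 0.62 1360 top 0.02269820201345883 mid of top [0.4735 0.3116 0.0219] [0.4743 0.3176 0.0206] ext [0.117  0.1156 0.0104]
 mask blue_tube 0.52 106 top 0.13102624358228288 mid of top [0.5744 0.0883 0.1289] [0.5739 0.0883 0.1277] ext [0.0244 0.0234 0.0078]
side [0.35   0.8591 0.8582]
port_mou
[... 353 characters left out ...]
rray([0.5752, 0.0863, 0.0967])), (0.6, array([0.6369, 0.0851, 0.0051]))]
grey_tube_1 [(0.75, array([0.6372, 0.0908, 0.0051])), (0.7, array([0.5145, 0.0922, 0.0041]))]
 mask plug 0.62 88 top 0.11113112832576837 mid of top [ 0.5916 -0.0884  0.1099] [ 0.592  -0.0887  0.1089] ext [0.0119 0.0167 0.0083]
 mask port 0.92 1083 top 0.0837650699816929 mid of top [ 0.5924 -0.0221  0.1032] [ 0.5902 -0.0805  0.0825] ext [0.0787 0.2096 0.0508]
 mask dish 0.96 1904 top 0.020992688007453176 mid of top [0.4716 0.3107 0.0195] [0.4703 0.3071 0.0188] ext [0.1182 0.1215 0.0089]
 mask blue_tube 0.69 184 top 0.12912262895493481 mid of top [0.5737 0.0922 0.1268] [0.5737 0.0929 0.1265] ext [0.0218 0.0217 0.0058]
1.2
```

View pics/both0.png

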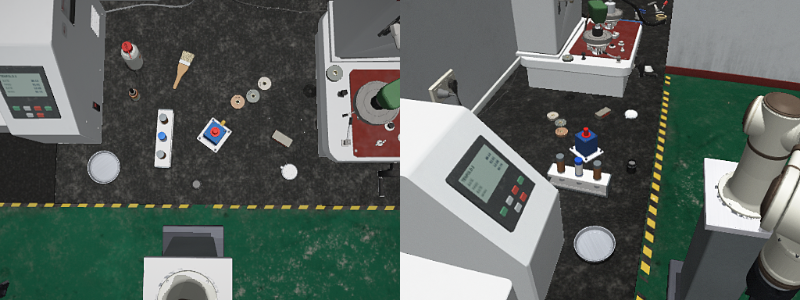

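The picture shows the blue port with its red plug at (213,131), the rack at (163,137) with the blue cap in the middle, and the dish at (104,167) near a tall machine. The network positions agree with this to about 3 mm. Next I'll check the machine's clearance and compute the first move.

```bash
cat >> h.py <<'E'
from scipy.spatial.transform import Rotation as Ro
def go(p,yaw,q=None):
    s=manip.sense(); R=Ro.from_euler("xyz",s["tool_rot"],degrees=True).as_matrix()
    y=s["tool_rot"][2]; t=-((yaw-y+180)%360-180)
    print("pos",np.round(s["position"],4),"yaw",round(y,2),"-> d",np.round(R.T@(np.array(p)-s["position"]),4),"turn",round(t,2))
E
python3 - <<'E'
from h import *
for c in ("top","side"):
    im,d=snap(c); X=cloud(c,d,np.ones(d.shape,bool))
    b=(X[:,2]>.03)&(X[:,0]>.3)&(X[:,0]<.75)&(X[:,1]>.2)&(X[:,1]<.6); Y=X[b]
    for y in np.arange(.2,.6,.05):
        k=Y[(Y[:,1]>=y)&(Y[:,1]<y+.05)]
        if len(k): print(c,round(y,2),len(k),k[:,0].min().round(3),k[:,2].max().round(3))
go([.594,-.092,.19],178)
go([.594,-.092,.087],178)
E
```

```text
top 0.2 52 0.721 0.106
top 0.3 5027 0.559 0.453
top 0.35 2975 0.559 0.453
top 0.4 2875 0.559 0.454
top 0.45 2068 0.558 0.449
top 0.5 700 0.558 0.354
top 0.55 26 0.599 0.175
side 0.3 2039 0.558 0.452
side 0.35 4099 0.557 0.452
side 0.4 4972 0.557 0.452
side 0.45 6058 0.557 0.453
side 0.5 12177 0.557 0.453
side 0.55 2449 0.597 0.175
pos [0.1349 0.5589 0.2313] yaw 166.43 -> d [-0.599  -0.5251  0.0413] turn -11.57
pos [0.1349 0.5589 0.2313] yaw 166.43 -> d [-0.599  -0.5251  0.1443] turn -11.57
```

```bash
python3 -m pendant '[{"dx": -0.05,"dy": -0.044,"twist": -2},{"dx": -0.1,"dy": -0.088,"twist": -4},{"dx": -0.15,"dy": -0.131,"dz": 0.005,"twist": -6},{"dx": -0.2,"dy": -0.175,"dz": 0.01,"twist": -8},{"dx": -0.25,"dy": -0.219,"dz": 0.015,"twist": -10},{"dx": -0.3,"dy": -0.263,"dz": 0.02,"twist": -11.6},{"dx": -0.35,"dy": -0.307,"dz": 0.025,"twist": -11.6},{"dx": -0.4,"dy": -0.351,"dz": 0.03,"twist": -11.6},{"dx": -0.45,"dy": -0.394,"dz": 0.03,"twist": -11.6},{"dx": -0.5,"dy": -0.438,"dz": 0.03,"twist": -11.6},{"dx": -0.55,"dy": -0.482,"dz": 0.03,"twist": -11.6},{"dx": -0.599,"dy": -0.525,"dz": 0.03,"twist": -11.6}]' 0.6; python3 -c "
from h import *
go([.594,-.092,.14],178)"
```

```text
time_s: 2.8
position: [0.5677, -0.055, 0.2015]
tool_rot: [180.0, 0.0, 178.0]
force: [0.2, 0.7, -0.5]
gripper_width: 0.596
gripper_force: 0.0
pos [ 0.5677 -0.055   0.2015] yaw 178.01 -> d [-0.0275 -0.0361  0.0615] turn 0.01
```

```bash
python3 -m pendant '[{},{}]'; python3 -c "
from h import *
go([.594,-.092,.087],178)
im,d=snap('side'); 
for c in ('side','top'):
  if c=='top': snap(c)
  for l in ('port_mouth','plug'): print(c,l,[(r['conf'],w(c,r['position']).round(4)) for r in manip.tip_of(c,l)[:2]])"
```

```text
time_s: 3.05
position: [0.5664, -0.0529, 0.2011]
tool_rot: [180.0, -0.0, 178.0]
force: [-0.3, 1.8, -0.4]
gripper_width: 0.602
gripper_force: 0.0
pos [ 0.5664 -0.0529  0.2011] yaw 178.01 -> d [-0.029  -0.0382  0.114 ] turn 0.01
side port_mouth [(0.88, array([ 0.5914, -0.0894,  0.0817])), (0.24, array([ 0.5814, -0.3402,  0.0019]))]
side plug [(0.64, array([ 0.5912, -0.0969,  0.0687]))]
top port_mouth [(0.49, array([ 0.5972, -0.0904,  0.078 ]))]
top plug [(0.15, array([ 0.4611, -0.363 ,  0.0015]))]
```

```bash
python3 -m pendant '[{"dx": -0.015,"dy": -0.02,"dz": 0.02},{"dx": -0.029,"dy": -0.038,"dz": 0.04},{"dx": -0.029,"dy": -0.038,"dz": 0.06},{"dx": -0.029,"dy": -0.038,"dz": 0.08},{"dx": -0.029,"dy": -0.038,"dz": 0.095},{"dx": -0.029,"dy": -0.038,"dz": 0.105},{"dx": -0.029,"dy": -0.038,"dz": 0.112},{"dx": -0.029,"dy": -0.038,"dz": 0.112}]' && python3 -m pendant '[{},{},{},{},{}]' 0
```

```text
time_s: 4.35
position: [0.5942, -0.0919, 0.0891]
tool_rot: [180.0, -0.0, 178.0]
force: [-0.6, -0.5, 0.5]
gripper_width: 0.599
gripper_force: 0.0
time_s: 4.97
position: [0.595, -0.0924, 0.0902]
tool_rot: [-180.0, 0.1, 178.0]
force: [0.4, -0.7, 4.8]
gripper_width: 0.182
gripper_force: 58.8
```

```bash
python3 -c "
from h import *
im,d=snap('side'); c=cv2.resize(im[130:230,160:320,::-1],None,fx=4,fy=4);cv2.imwrite('pics/grip.png',c)
s=manip.sense();print(s['gripper_width'],s['gripper_force'],s['force'])
go([.594,-.092,.2],178)"
```

```text
0.18396130376674014 58.75373125076294 [-0.80648752 -1.14315713  4.22622834]
pos [ 0.595  -0.0924  0.0903] yaw 178.03 -> d [ 0.0008  0.0003 -0.1097] turn 0.03
```

View pics/grip.png

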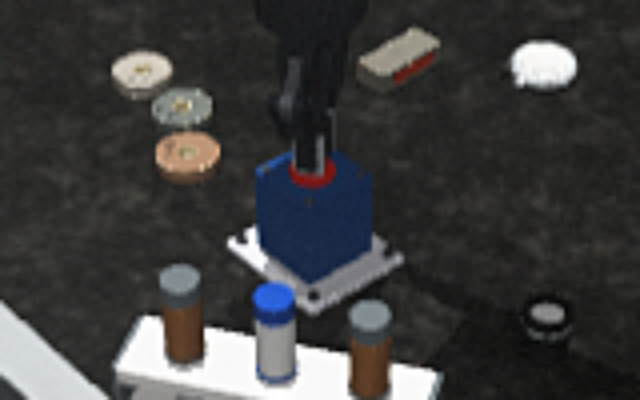

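The crop shows both fingers on the red knob at (312,165), just above the flange.

```bash
python3 -m pendant '[{"dz": -0.01},{"dz": -0.02},{"dz": -0.05},{"dz": -0.09},{"dz": -0.13},{"dx": 0.02,"dy": 0.05,"dz": -0.13},{"dx": 0.04,"dy": 0.1,"dz": -0.13},{"dx": 0.06,"dy": 0.15,"dz": -0.13},{"dx": 0.08,"dy": 0.2,"dz": -0.13},{"dx": 0.1,"dy": 0.25,"dz": -0.13},{"dx": 0.12,"dy": 0.3,"dz": -0.13},{"dx": 0.13,"dy": 0.33,"dz": -0.13}]' && python3 -m pendant '[{},{}]'; python3 -c "
from h import *
go([.465,.305,.032],178)"
```

```text
time_s: 6.52
position: [0.474, 0.2446, 0.2198]
tool_rot: [180.0, -0.0, 178.2]
force: [0.6, 0.1, 0.2]
gripper_width: 0.182
gripper_force: 58.8
time_s: 6.78
position: [0.4757, 0.2418, 0.2195]
tool_rot: [-180.0, -0.0, 178.0]
force: [-0.2, 0.7, 0.2]
gripper_width: 0.184
gripper_force: 58.9
pos [0.4757 0.2418 0.2195] yaw 178.03 -> d [0.0128 0.0629 0.1875] turn 0.03
```

```bash
python3 -m pendant '[{"dx": 0.006,"dy": 0.03,"dz": 0.03},{"dx": 0.013,"dy": 0.063,"dz": 0.06},{"dx": 0.013,"dy": 0.063,"dz": 0.1},{"dx": 0.013,"dy": 0.063,"dz": 0.13},{"dx": 0.013,"dy": 0.063,"dz": 0.155},{"dx": 0.013,"dy": 0.063,"dz": 0.172},{"dx": 0.013,"dy": 0.063,"dz": 0.182},{"dx": 0.013,"dy": 0.063,"dz": 0.187},{"dx": 0.013,"dy": 0.063,"dz": 0.187},{"dx": 0.013,"dy": 0.063,"dz": 0.187}]' ; python3 -c "
from h import *
im,d=snap('side','dish1');cv2.imwrite('pics/dish1.png',cv2.resize(im[250:384,160:340,::-1],None,fx=3,fy=3))"
```

```text
time_s: 8.02
position: [0.4655, 0.3059, 0.0332]
tool_rot: [180.0, 0.1, 178.0]
force: [-0.6, -0.3, 0.6]
gripper_width: 0.186
gripper_force: 58.9
```

View pics/dish1.png

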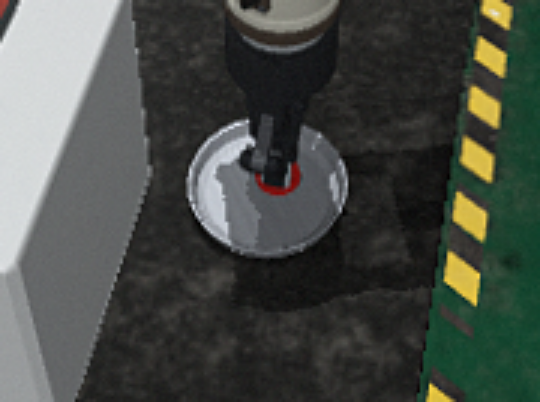

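The plug, at crop (278,178), is over the dish floor and well inside the rim. I'll lower it slightly and release.

```bash
python3 -m pendant '[{"dz": 0.002},{"dz": 0.004},{"dz": 0.004}]'; python3 -m pendant '[{},{},{},{}]' 0.6;  python3 -m pendant '[{"dz": -0.02},{"dz": -0.05},{"dz": -0.1},{"dz": -0.15},{"dz": -0.19},{"dz": -0.19},{"dz": -0.19}]'
python3 - <<'E'
from h import *
for c in ("top","side"):
    im,d=snap(c)
    for l in ("plug","port_mouth","blue_tube","tube_grip","grey_tube_1"):
        print(c,l,[(round(r["conf"],2),w(c,r["position"]).round(4)) for r in manip.tip_of(c,l)[:2]])
    m=manip.cut_out(c,"blue_tube")
    if m:
        X=cloud(c,d,m[0]["mask"]);t=X[X[:,2]>.115];print((t.min(0)+t.max(0))/2,np.ptp(t,axis=0))
go([.5750,.0885,.2],178)
go([.5750,.0885,.077],178)
E
```

```text
time_s: 8.45
position: [0.4647, 0.3056, 0.0281]
tool_rot: [-180.0, -0.0, 178.0]
force: [0.1, 0.1, 0.5]
gripper_width: 0.182
gripper_force: 58.9
time_s: 8.95
position: [0.4649, 0.3056, 0.0284]
tool_rot: [180.0, 0.0, 178.0]
force: [-0.0, 1.0, -0.9]
gripper_width: 0.603
gripper_force: 0.0
time_s: 9.82
position: [0.4645, 0.3055, 0.2176]
tool_rot: [-180.0, -0.1, 178.0]
force: [0.3, -0.8, -0.6]
gripper_width: 0.598
gripper_force: 0.0
top plug [(0.4, array([0.4662, 0.3058, 0.0046]))]
top port_mouth [(0.77, array([ 0.5971, -0.0925,  0.0774])), (0.45, array([0.5148, 0.0892, 0.0066]))]
top blue_tube [(0.49, array([0.5758, 0.0899, 0.0075]))]
top tube_grip [(0.52, array([0.5746, 0.0905, 0.0973]))]
top grey_tube_1 [(0.63, array([0.6367, 0.0819, 0.0046])), (0.46, array([0.5172, 0.0904, 0.0084]))]
side plug [(0.43, array([0.4627, 0.3095, 0.007 ]))]
side port_mouth [(0.82, array([ 0.5908, -0.0905,  0.0802]))]
side blue_tube [(0.72, array([0.5775, 0.0881, 0.0073]))]
side tube_grip [(0.69, array([0.5746, 0.0893, 0.0959]))]
side grey_tube_1 [(0.84, array([0.6381, 0.088 , 0.0063]))]
[0.47702307 0.36723243 0.32361614] [0.00160502 0.00065084 0.00212596]
pos [0.4649 0.3057 0.2184] yaw 178.03 -> d [-0.1175 -0.2133  0.0184] turn 0.03
pos [0.4649 0.3057 0.2184] yaw 178.03 -> d [-0.1175 -0.2133  0.1414] turn 0.03
```

```bash
python3 -m pendant '[{"dx": -0.03,"dy": -0.053},{"dx": -0.06,"dy": -0.107},{"dx": -0.09,"dy": -0.16},{"dx": -0.1175,"dy": -0.2133},{"dx": -0.1175,"dy": -0.2133,"dz": 0.018},{"dx": -0.1175,"dy": -0.2133,"dz": 0.018},{"dx": -0.1175,"dy": -0.2133,"dz": 0.018}]'; python3 -c "
from h import *
go([.5750,.089,.076],178)"
```

```text
time_s: 11.4
position: [0.5745, 0.0897, 0.2004]
tool_rot: [180.0, -0.0, 178.1]
force: [-0.0, 0.4, -0.0]
gripper_width: 0.6
gripper_force: 0.0
pos [0.5745 0.0897 0.2004] yaw 178.13 -> d [-0.0006 -0.0007  0.1244] turn 0.13
```

```bash
python3 -m pendant '[{"dz": 0.03},{"dz": 0.06},{"dz": 0.085},{"dz": 0.105},{"dz": 0.117},{"dz": 0.124},{"dz": 0.124},{"dz": 0.124}]'; python3 -m pendant '[{},{},{},{},{}]' 0; python3 -m pendant '[{"dz": -0.01},{"dz": -0.03},{"dz": -0.06},{"dz": -0.09},{"dz": -0.11},{"dz": -0.11},{"dz": -0.11}]'
python3 - <<'E'
from h import *
im,d=snap('side');cv2.imwrite('pics/lift.png',cv2.resize(im[110:270,160:340,::-1],None,fx=3.5,fy=3.5))
for c in ("side","top"):
    if c=="top": im,d=snap(c)
    for l in ("blue_tube","tube_grip","port_mouth"):
        print(c,l,[(round(r["conf"],2),w(c,r["position"]).round(4)) for r in manip.tip_of(c,l)[:2]])
go([.594,-.0915,.186],178)
E
```

```text
time_s: 12.4
position: [0.5757, 0.0884, 0.0773]
tool_rot: [-180.0, 0.1, 178.0]
force: [0.3, 0.1, 0.4]
gripper_width: 0.601
gripper_force: 0.0
time_s: 13.02
position: [0.5756, 0.0882, 0.0771]
tool_rot: [-180.0, 0.1, 178.0]
force: [-0.4, -1.4, 5.6]
gripper_width: 0.291
gripper_force: 58.8
time_s: 13.9
position: [0.5744, 0.0886, 0.1857]
tool_rot: [180.0, -0.1, 178.0]
force: [-0.0, 0.0, -2.3]
gripper_width: 0.289
gripper_force: 59.2
side blue_tube [(0.75, array([0.5739, 0.0879, 0.1161]))]
side tube_grip [(0.53, array([0.5767, 0.09  , 0.2066]))]
side port_mouth [(0.95, array([ 0.5922, -0.0937,  0.0831]))]
top blue_tube []
top tube_grip [(0.5, array([ 5.788e-01, -3.418e-01,  5.000e-04]))]
top port_mouth [(0.59, array([ 0.5964, -0.0936,  0.0786]))]
pos [0.5748 0.0884 0.1859] yaw 178.03 -> d [-2.530e-02 -1.792e-01 -1.000e-04] turn 0.03
```

View pics/lift.png

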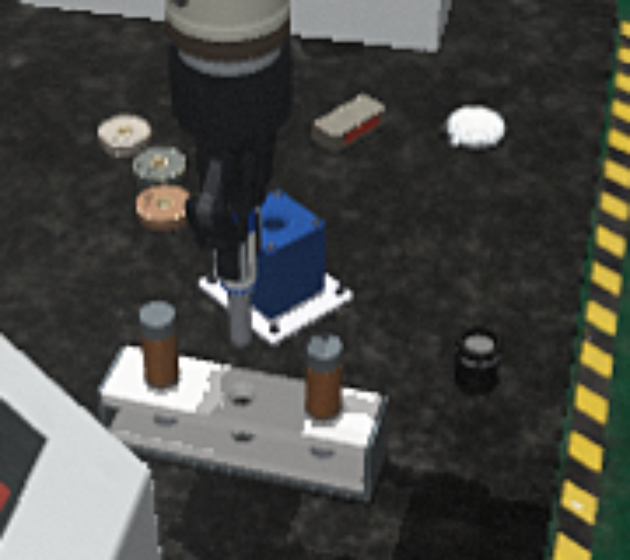

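The tube hangs straight in the grip with its end at crop (240,340), and the open bore shows at (272,222). The tube end is 72 mm below the TCP.

```bash
python3 -m pendant '[{"dx": -0.006,"dy": -0.045},{"dx": -0.012,"dy": -0.09},{"dx": -0.018,"dy": -0.135},{"dx": -0.022,"dy": -0.165},{"dx": -0.0253,"dy": -0.179},{"dx": -0.0253,"dy": -0.18},{"dx": -0.0253,"dy": -0.18,"dz": 0.008},{"dx": -0.0253,"dy": -0.18,"dz": 0.015},{"dx": -0.0253,"dy": -0.18,"dz": 0.015},{"dx": -0.0253,"dy": -0.18,"dz": 0.015}]'
python3 - <<'E'
from h import *
im,d=snap('side');cv2.imwrite('pics/hover.png',cv2.resize(im[130:220,200:290,::-1],None,fx=6,fy=6))
for l in ("blue_tube","tube_grip","port_mouth"):
    print(l,[(round(r["conf"],2),w("side",r["position"]).round(4)) for r in manip.tip_of("side",l)[:2]])
go([.594,-.092,.162],178)
P=manip.camera_params("side");T=np.linalg.inv(np.array(P["world_from_camera"]))
pts=np.array([[.594,-.092,.08],[.594,-.092,.0985],[.594,-.092,.1535]])
u=cv2.projectPoints(pts,T[:3,:3],T[:3,3],np.array(P["K"]),np.array(P["dist_coeffs"]))[0][:,0]
print((u-[200,130])*6)
E
```

```text
time_s: 15.55
position: [0.5941, -0.0919, 0.1714]
tool_rot: [180.0, -0.0, 178.1]
force: [0.4, 0.1, -1.4]
gripper_width: 0.293
gripper_force: 59.3
blue_tube [(0.53, array([ 0.5933, -0.09  ,  0.0992]))]
tube_grip [(0.44, array([ 0.5965, -0.0913,  0.1926])), (0.36, array([ 0.5826, -0.3388,  0.0043]))]
port_mouth [(0.57, array([ 0.5907, -0.0919,  0.0817]))]
pos [ 0.5943 -0.0924  0.1717] yaw 178.03 -> d [0.0003 0.0004 0.0097] turn 0.03
[[226.04023537 257.27799968]
 [225.42075889 226.61399827]
 [223.53540108 131.91718981]]
```

View pics/hover.png

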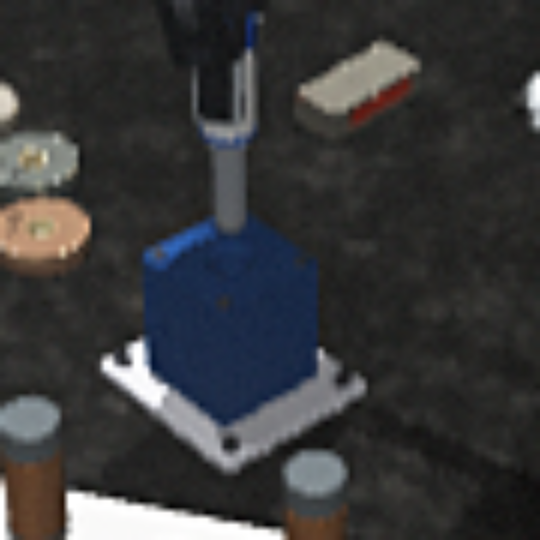

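The spigot axis is at crop column 230 and the block (144 to 317) is centred there too, so they are aligned. I'll descend to the mouth while watching the force.

```bash
python3 -m pendant '[{"dz": 0.005},{"dz": 0.01},{"dz": 0.014},{"dz": 0.017},{"dz": 0.02},{"dz": 0.022},{"dz": 0.022}]'; python3 -m pendant '[{"dz": 0.002},{"dz": 0.004},{"dz": 0.006},{"dz": 0.006}]'
```

```text
time_s: 16.62
position: [0.5941, -0.0923, 0.1492]
tool_rot: [180.0, -0.0, 178.0]
force: [0.6, 0.4, -0.5]
gripper_width: 0.296
gripper_force: 59.3
time_s: 17.12
position: [0.5941, -0.0924, 0.1432]
tool_rot: [-180.0, -0.0, 178.0]
force: [0.3, -0.5, -0.7]
gripper_width: 0.291
gripper_force: 59.3
```

```bash
python3 -m pendant '[{"dz": 0.002},{"dz": 0.004},{"dz": 0.004}]'; python3 -m pendant '[{"dz": 0.002},{"dz": 0.003},{"dz": 0.003}]';  python3 -m pendant '[{"dz": 0.001},{"dz": 0.002},{"dz": 0.002}]'
```

```text
time_s: 17.5
position: [0.5941, -0.0924, 0.1392]
tool_rot: [-180.0, -0.0, 178.0]
force: [0.1, -0.6, -0.8]
gripper_width: 0.29
gripper_force: 59.3
time_s: 17.88
position: [0.5941, -0.0924, 0.1362]
tool_rot: [-180.0, -0.0, 178.0]
force: [0.5, -0.6, -1.3]
gripper_width: 0.286
gripper_force: 59.3
time_s: 18.25
position: [0.5941, -0.0924, 0.1343]
tool_rot: [-180.0, 0.0, 178.0]
force: [1.2, -0.7, -0.9]
gripper_width: 0.296
gripper_force: 59.3
```

```bash
for i in 1; do :; done; python3 -m pendant '[{"dz": 0.001},{"dz": 0.002},{"dz": 0.002}]';  python3 -m pendant '[{"dz": 0.001},{"dz": 0.001}]';python3 -m pendant '[{"dz": 0.001},{"dz": 0.001}]'
```

```text
time_s: 18.62
position: [0.5945, -0.0926, 0.1328]
tool_rot: [-180.0, 0.1, 178.0]
force: [1.5, -1.5, 1.4]
gripper_width: 0.291
gripper_force: 59.3
time_s: 18.88
position: [0.5947, -0.0929, 0.1321]
tool_rot: [-179.9, 0.1, 178.0]
force: [0.8, -2.3, 4.5]
gripper_width: 0.29
gripper_force: 59.8
time_s: 19.12
position: [0.5949, -0.0929, 0.1317]
tool_rot: [-179.9, 0.1, 178.0]
force: [-0.2, -1.7, 8.1]
gripper_width: 0.294
gripper_force: 60.0
```

```bash
python3 -m pendant '[{"dz": 0.001},{"dz": 0.001}]'
```

```text
time_s: 19.38
position: [0.5951, -0.0928, 0.1312]
tool_rot: [-179.9, 0.1, 178.0]
force: [-0.3, -1.1, 9.1]
gripper_width: 0.297
gripper_force: 60.1
```

```bash
python3 -m pendant '[{"dz": 0.001},{"dz": 0.001}]'
```

```text
time_s: 19.62
position: [0.5951, -0.0926, 0.1298]
tool_rot: [-180.0, 0.1, 178.0]
force: [0.4, -1.4, 7.2]
gripper_width: 0.289
gripper_force: 60.2
```

```bash
python3 -m pendant '[{"dz": 0.001},{"dz": 0.001}]'; python3 -m pendant '[{"dz": 0.001},{"dz": 0.001}]'
```

```text
time_s: 19.88
position: [0.5951, -0.0926, 0.1288]
tool_rot: [-180.0, 0.1, 178.0]
force: [0.4, -0.6, 7.1]
gripper_width: 0.291
gripper_force: 60.3
time_s: 20.12
position: [0.5946, -0.0925, 0.1269]
tool_rot: [-180.0, 0.1, 178.0]
force: [1.2, -1.8, 4.4]
gripper_width: 0.291
gripper_force: 60.0
```

```bash
python3 -m pendant '[{"dz": 0.001},{"dz": 0.001}]'; python3 -m pendant '[{"dz": 0.001},{"dz": 0.001}]'
```

```text
time_s: 20.38
position: [0.5944, -0.0924, 0.1255]
tool_rot: [-180.0, 0.0, 178.0]
force: [1.9, -1.3, 3.8]
gripper_width: 0.295
gripper_force: 59.9
time_s: 20.62
position: [0.5943, -0.0924, 0.1245]
tool_rot: [-180.0, 0.0, 178.0]
force: [1.7, -1.4, 4.3]
gripper_width: 0.291
gripper_force: 59.9
```

```bash
python3 -m pendant '[{"dz": 0.001},{"dz": 0.002},{"dz": 0.002}]'
```

```text
time_s: 21.0
position: [0.5941, -0.0923, 0.1221]
tool_rot: [180.0, -0.0, 178.0]
force: [1.9, -1.4, 3.3]
gripper_width: 0.29
gripper_force: 59.9
```

```bash
python3 -m pendant '[{"dz": 0.001},{"dz": 0.002},{"dz": 0.002}]'
```

```text
time_s: 21.38
position: [0.594, -0.0923, 0.1201]
tool_rot: [180.0, -0.0, 178.0]
force: [2.4, -1.7, 2.8]
gripper_width: 0.292
gripper_force: 59.9
```

```bash
python3 -m pendant '[{"dz": 0.001},{"dz": 0.002},{"dz": 0.002}]'
```

```text
time_s: 21.75
position: [0.594, -0.0923, 0.1181]
tool_rot: [180.0, -0.0, 178.0]
force: [2.3, -2.0, 2.8]
gripper_width: 0.295
gripper_force: 59.9
```

```bash
python3 -m pendant '[{"dz": 0.001},{"dz": 0.002},{"dz": 0.002}]'
```

```text
time_s: 22.12
position: [0.5941, -0.0923, 0.1163]
tool_rot: [-180.0, -0.0, 178.0]
force: [2.1, -2.4, 2.9]
gripper_width: 0.295
gripper_force: 59.8
```

```bash
python3 -m pendant '[{"dz": 0.001},{"dz": 0.002},{"dz": 0.002}]'
```

```text
time_s: 22.5
position: [0.5943, -0.0924, 0.1151]
tool_rot: [-180.0, 0.0, 178.0]
force: [-0.3, -1.0, 7.2]
gripper_width: 0.292
gripper_force: 60.1
```

```bash
python3 -m pendant '[{"dz": 0.001},{"dz": 0.002},{"dz": 0.002}]'
```

```text
time_s: 22.88
position: [0.5948, -0.0924, 0.1147]
tool_rot: [-180.0, 0.1, 178.0]
force: [-2.1, 0.5, 14.7]
gripper_width: 0.297
gripper_force: 60.9
```

```bash
python3 -m pendant '[{"dz": 0.0006},{"dz": 0.0006},{"dz": 0.0006},{"dz": 0.0006}]'
```

```text
time_s: 23.38
position: [0.595, -0.0925, 0.1147]
tool_rot: [-180.0, 0.1, 178.0]
force: [-2.7, 0.7, 18.0]
gripper_width: 0.293
gripper_force: 61.1
```

Further pushing to 18 N gives no motion, so this is the hard bottom. I'll take off most of the load, release and back out.

```bash
python3 -m pendant '[{"dz": -0.001},{"dz": -0.002},{"dz": -0.002}]'; python3 -m pendant '[{},{},{},{},{}]' 0.6; python3 -m pendant '[{"dz": -0.01},{"dz": -0.03},{"dz": -0.06},{"dz": -0.1},{"dz": -0.14},{"dz": -0.14},{"dz": -0.14}]';python3 -m pendant '[{"dx": 0.05},{"dx": 0.1},{"dx": 0.15},{"dx": 0.2},{"dx": 0.2}]'
python3 - <<'E'
from h import *
im,d=snap('side');cv2.imwrite('pics/end.png',cv2.resize(im[110:384,150:340,::-1],None,fx=2.1,fy=2.1))
for c in ("side","top"):
    if c=="top": im,d=snap(c)
    for l in ("blue_tube","tube_grip","plug","dish"):
        print(c,l,[(round(r["conf"],2),w(c,r["position"]).round(4)) for r in manip.tip_of(c,l)[:1]])
    m=manip.cut_out(c,"blue_tube")
    if m: X=cloud(c,d,m[0]["mask"]); print("top z",np.percentile(X[:,2],[50,90,98]))
E
```

```text
time_s: 23.75
position: [0.5945, -0.0924, 0.1148]
tool_rot: [-180.0, 0.0, 178.0]
force: [-0.0, -1.2, 8.1]
gripper_width: 0.287
gripper_force: 60.1
time_s: 24.38
position: [0.594, -0.0923, 0.1136]
tool_rot: [180.0, -0.0, 178.0]
force: [0.1, -0.1, -0.2]
gripper_width: 0.601
gripper_force: 0.0
time_s: 25.25
position: [0.5941, -0.0923, 0.2544]
tool_rot: [-180.0, 0.0, 178.0]
force: [0.3, -0.1, -0.7]
gripper_width: 0.602
gripper_force: 0.0
time_s: 25.88
position: [0.3913, -0.0845, 0.252]
tool_rot: [179.9, -0.1, 178.0]
force: [-0.0, 0.1, 0.0]
gripper_width: 0.597
gripper_force: 0.0
side blue_tube [(0.49, array([ 0.5929, -0.0908,  0.0429]))]
side tube_grip [(0.57, array([ 0.5957, -0.0939,  0.1347]))]
side plug [(0.62, array([ 0.5776,  0.0918, -0.0025]))]
side dish [(0.8, array([ 0.4728,  0.3131, -0.002 ]))]
top z [0.13785722 0.16351265 0.16607807]
top blue_tube [(0.47, array([ 0.5937, -0.0865,  0.0453]))]
top tube_grip [(0.51, array([ 0.5932, -0.0894,  0.1356]))]
top plug [(0.47, array([0.4634, 0.3026, 0.0048]))]
top dish [(0.58, array([ 0.4731,  0.3064, -0.0024]))]
```

View pics/end.png

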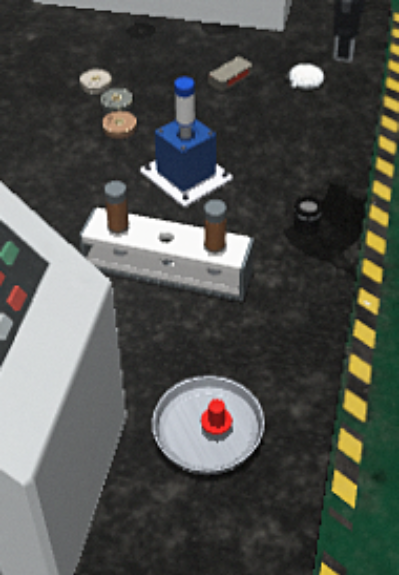

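The final picture shows the tube upright in the port at (184,108) with its end about 37 mm deep. The plug stands in the dish at (216,418), the grey tubes and bystanders are where they were, and the arm is clear.

```bash
python3 -c "
from plant import manip
print(manip.sign_off())"
```

```text
the job is handed in; nothing more can be done
None
```

I've handed the job in: the red plug is in the dish, and the blue tube is pushed fully home and released, with its end about 37 mm below the mouth and a peak push of about 19 N; sign-off returned no verdict.

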